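# Wedge the tube block off its heater plate

### The arm

A 7-joint arm with a two-finger parallel gripper is mounted at the origin on a cart in front of the work surface, level with it; the furniture and walls round the work are solid. World frame = base frame: x ahead of the robot, y to its left, z up, the work surface at z = 0. Lengths are in m, angles in rad, forces in N, time in s.
With the tool pointing down it reaches from about 0.425 to 0.825 m from the base axis. Payload 3.6 kg.
Tool frame: the origin (TCP) lies midway between the tips of the shut fingers; the grasp point (between the pads) lies grip_point_offset behind it (grip_point_offset is the distance from the TCP to the grasp point, in m); z points along the fingers, y is the line along which they close (so a half turn about z gives the same grasp; the last joint's range is limited). The gripper opens to 93 mm and grips with 3 to 60 N. Pads are 15 mm wide; open, the fingers measure 128 mm over their backs; the gripper's body (75 mm by 188 mm) begins 65 mm behind the grasp point.
Start: joints at [1.137, 0.615, -0.013, 1.423, 0.008, 1.103, -0.04], TCP at [0.258, -0.597, 0.219] pointing down, gripper open.
Joint ranges: [-3.12, 3.12], [-0.3, 2.06], [-1.34, 1.32], [0.26, 2.42], [-1.36, 4.5], [0.01, 1.98], [-2.84, 2.84]. Speed limits (rad/s): [2.79, 2.79, 3.14, 3.14, 3.14, 3.14, 3.14].

### API

Orientations are given as a unit quaternion [w, x, y, z].
In Python, from workcell import get_state, grab_frame, camera_params, hand_in, recognise, trace, spot_point, grip_point_offset gives the robot as it stands.
- The arm moves only by the tool move_arm, never from a script. Its argument "plan" is a list of rows, each a list of 3 entries, a list of its own where there are three numbers: the shift along the world's x, y, z each as a share of 25 cm, from -1 to 1, then the turn, a rotation vector about the world's x, y, z each as a share of 90 degrees, from -1 to 1, then the closure, from 0 (fully open) to 1 (shut). In form: [[[tx, ty, tz], [rx, ry, rz], jaw], ...]. A call has 1 to 20 rows; each row is the pose to reach, as a shift and turn from the pose commanded when the call began; what a row does not reach only later rows make up. A row lasts 1/12 s, in which the tool goes at most 41.7 mm and 7.16 degrees, less where a joint would pass 70% of its speed; a pose out of reach is approached as far as the arm can. A call with a number of a shift or a turn outside -1 to 1 is refused whole. A call with a gripper value outside its range is refused whole. The fingers move at their own pace and stop on an object; "newtons" is the grip in N (left out, the last holds). Time passes only in rows, so rows that repeat a pose let the fingers close. It gives the time, the measured TCP pose, the force, the opening and the grip force at its end, in the units of the state.
- get_state(): the state, without advancing time (a new reading comes with each control period).
- grab_frame(name): name is "side" or "top" or "wrist"; returns (picture, depth): 480x640x3 uint8, red, green, blue; 480x640 float32, m along the optical axis (not along the pixel's ray), 0 where there is no reading.
- camera_params(name): a dict with "fx", "fy", "cx", "cy" (pixels), "dist" ([k1, k2, p1, p2, k3] as OpenCV has them; the pictures are not rectified), "view" (4x4, takes a point from world to camera coordinates). Camera axes: x right, y up, looking along -z (the intrinsics and any distortion apply to the point x, -y, -z); pixel columns grow to the right and rows downward; lengths in m; the calibration is good to about 2 mm. A picture is of the moment at which its call begins: read the wrist's pose just before it. camera_params takes no time and is no camera call; for the wrist camera it gives the pose at the moment of the call.
- hand_in(): hands the job in; it is judged then, once.
Trained networks look in the newest picture that a camera, given by its name, has taken for a name from the list of things; names that differ only in an ending like _2 or _b are one class to them, and where a whole thing is asked for, a point or a joint stands for the part that bears it (a point fixed in the world has none). Each returns a list of dicts, best first, with "score" (0 to 1); they miss things now and then, are a little off and sometimes report something else, mostly with a low value. They report only what shows in the picture. A call takes as long as a camera call. They do not tell look-alikes from the thing itself.
- recognise(camera, target): "at" ([x, y, z] in m, in the coordinates of the camera as it stood for that picture, good to about 4 mm: the middle of the surface that is visible of it).
- trace(camera, target): "mask" (480x640 bool, what is visible of it).
- spot_point(camera, target): "at" ([x, y, z] in m, in the coordinates of the camera as it stood for that picture, good to about 4 mm: a listed point, or the origin of a listed thing).
The state is a dict: "time": time; "joint_pos": joint angles; "joint_velocities": joint speeds; "joint_efforts": joint torques, N m; "ee_pos": TCP position; "tcp_rot": TCP orientation; "ft_force": force on the tool from outside, world axes, zero at the start; "ft_torque": the same for the moment, N m; "opening": finger opening in m; "grip_force": force on a finger pad.
Only numpy, scipy, OpenCV 4.12 (cv2) and the standard library are available. Lean on these libraries where they do the work, as an engineer would, in place of code of your own. Each camera call takes 0.05 s, during which the arm holds its last target. There are 200 camera calls.

### The job

The drilled aluminium tube block has to be just clear of its heater plate so that a colleague can change the sensor under it. Swing the hold-down latch right back off the block, then take the lifting wedge that is narrow enough for the release slot and push it along the slot, from the front, under the block until the block's near edge has just lifted off the plate (a gap of about 3 mm). Lift with the wedge alone - keep the gripper off the block and leave the two small vials beside the heater where they stand - and finish the program still gripping the wedge there, with the block resting on it.

Things in the scene. Friction and masses are not known exactly. Their poses are not given: they have to be found in the camera images.
- heater: Fixed dry-block heater, white housing (x -115 to +85, y +-85 mm), sloping front panel. Origin at bench level below the slot's axis; +x to the rear along the slot, +y to its left. Flat deck 46 mm high, x -82 to +85 mm. On it the heater plate (x 0 to 60, y +-52 mm, top z = 52 mm). Rear lug (face x = 60 mm, top z = 60 mm) and side lugs keep the block from sliding back or sideways.
- slot_mouth (a point): Middle of the release slot's floor right below the block's near edge: x = -4, y = 0, z = 46 mm of the heater, same axes. The slot cuts the heater plate: 22 mm wide, open to the front, from x = 0 to 52 mm, its floor the deck. Gap from floor to the block's underside: 6 mm.
- latch (a joint): Hold-down latch, a flat steel arm on a post. 0 rad = closed: arm 1.5 mm above the block, pointing to the heater's -y. Grows counter-clockwise seen from above (knob goes to the rear), stop at 1.6 rad with the arm pointing to the heater's +x; right back means 1.35 or more. Friction 0.04 N m, stays where left. Starts at 0 to 0.3 rad.
- latch_knob (a point): Middle height (z = 113.5 mm over the bench) of the latch's upright black knob, 12 mm diameter, standing from z = 99.5 to 123.5 mm, 36 mm from the latch's pivot axis.
- latch_pivot (a point): On the vertical pivot axis of the latch, 100 mm over the bench (x = 10 mm, y = 66 mm of the heater).
- block: Loose drilled aluminium tube block, 62 x 95 x 40 mm (x, y, z), about 0.6 kg, standing on the heater plate. Origin: centre of its underside; its 95 mm side faces the front, axes parallel to the heater's. Its top is 92 mm over the bench. Lifted at the near edge it tilts about its rear lower edge.
- near_edge (a point): Middle of the block's near lower edge (31 mm in front of the block's origin): 52 mm above the heater's origin when the block lies flat, 53.5 to 57.5 mm when just lifted.
- rear_edge (a point): Middle of the block's rear lower edge, 62 mm behind near_edge.
- wedge_narrow: Wedge that fits the slot, 96 x 16 mm, 0.09 kg, on the bench. Origin: middle of its flat underside; +x to the thin end. Steel ramp 3 mm thick at the tip (x = +48 mm), rising 1 in 6 (thickness = 3 mm + distance from tip / 6, up to 63 mm). At the rear an upright grey grip, x -48 to -18 mm, y +-8 mm, 34 mm high, ribbed on both sides.
- wedge_narrow_tip (a point): Middle of the narrow wedge's tip, on its underside.
- wedge_wide: A second wedge of the same length, profile and axes but 30 mm wide, for another heater: too wide for the 22 mm slot. The two wedges lie left and right of the heater, either way round.
- vial_dark: Bystander: vial with a black cap, 22 mm diameter, 50 mm high, loose; origin at the centre of its foot.
- vial_white: Bystander: vial with a white cap, 22 mm diameter, 50 mm high, loose; origin at the centre of its foot.
Not all that is in view belongs to the job. What is shaped like the wedge_wide but green is not meant.

How it is judged:
On the way, in this order (a step that is already met when the one before it is completed fails the run):
1. the latch is swung right back while the block still lies flat on its plate (value of joint latch above 1.35 rad and z of near_edge in the frame of heater below 0.0528 m), for 0.2 s.
2. the held narrow wedge carries the block's near edge off the plate (z of near_edge in the frame of heater above 0.0535 m and contact force between wedge_narrow and block above 0.5 N and contact force between the fingers and wedge_narrow above 2 N), for 0.2 s.
At the end, for the whole second after the job is handed in: The block's near edge rests on the held narrow wedge, 1.5 to 5.5 mm above the heater plate; its rear edge is still on the plate and it is square to the heater within 0.06 rad. The latch is at 1.35 rad or more, the fingers grip the wedge and are off the block, all at rest (all of step 2 and z of near_edge in the frame of heater below 0.0575 m and z of rear_edge in the frame of heater below 0.0535 m and angle between the y axis of block and the y axis of heater, either way round below 0.06 rad and value of joint latch above 1.35 rad and contact force between each of the arm, the fingers and block below 0.5 N and contact force between wedge_wide and block below 0.2 N and linear speed of each of block, wedge_narrow below 0.02 m/s); the arm keeps its last pose, push and grip.
It fails at once if the block is levered up too far (near edge more than 8 mm off the plate) (z of near_edge in the frame of heater above 0.06 m).
It fails at once if the gripper or arm presses on the block (over 2 N) (contact force between any of the fingers, the arm and block above 2 N).
It fails at once if a vial is knocked from its place (over 30 mm) (distance of any of vial_dark, vial_white from where it was at the start of the episode above 0.03 m).
It also fails if it takes over 48 s, if anything falls off the work surface, if the arm or the gripper's body presses on something with over 40 N, if the wrist force passes 120 N, or if a joint passes its speed limit or range.

## Working session

There is one attempt and no reset: what is moved stays moved. The work goes in short steps, Python scripts to look and compute and a tool call to move; the robot and the scene stay as the last step left them, time stands still between calls to the robot, and variables do not carry over. Pictures are saved under pics/ and viewed, at most 10 in all, crops included, and the job is handed in when it is done.

Besides the shell and the picture viewer there is one more tool, called after "Request:" by a JSON object that holds its "op" and its "data". move_arm: Moves the arm, as the interface text tells. Shift numbers are shares of 25 cm and turn numbers shares of 90 degrees, none past 1 either way. Its arguments: {"type":"object","properties":{"plan":{"type":"array"},"newtons":{"type":"number"}},"required":["plan"]}

```bash
mkdir -p pics
cat > h.py <<'E'
import numpy as np, cv2
from workcell import *
def w(cam,p):
    V=np.array(camera_params(cam)["view"]); return (np.linalg.inv(V)@np.r_[p,1])[:3]
def px(cam,P):
    c=camera_params(cam);q=np.array(c["view"])@np.r_[P,1]
    K=np.array([[c["fx"],0,c["cx"]],[0,c["fy"],c["cy"]],[0,0,1]])
    return cv2.projectPoints(np.array([[q[0],-q[1],-q[2]]]),np.zeros(3),np.zeros(3),K,np.array(c["dist"],float))[0].ravel()
def cloud(cam,d):
    c=camera_params(cam)
    K=np.array([[c["fx"],0,c["cx"]],[0,c["fy"],c["cy"]],[0,0,1]])
    v,u=np.mgrid[0:480,0:640]
    n=cv2.undistortPoints(np.stack([u,v],-1).reshape(-1,1,2).astype(float),K,np.array(c["dist"],float)).reshape(480,640,2)
    P=np.stack([n[...,0]*d,-n[...,1]*d,-d,np.ones_like(d)],-1)
    return (P@np.linalg.inv(np.array(c["view"])).T)[...,:3]
def save(n,im): cv2.imwrite("pics/"+n+".png",im[...,::-1])
E
python3 - <<'E'
from h import *
s=get_state();print(s["time"],s["ee_pos"],s["tcp_rot"],grip_point_offset)
for cam in ["top","side"]:
    im,d=grab_frame(cam);save(cam+"0",im);np.save(cam+"d.npy",d);np.save(cam+"i.npy",im)
    print(cam,np.round(np.linalg.inv(np.array(camera_params(cam)["view"]))[:3,3],3))
    for t in ["heater","slot_mouth","latch_knob","latch_pivot","block","near_edge","wedge_narrow","wedge_narrow_tip","wedge_wide","vial_dark","vial_white"]:
        try: print(t,[(np.round(w(cam,r["at"]),4).tolist(),round(r["score"],2)) for r in spot_point(cam,t)[:3]])
        except Exception as e: print(t,e)
E
```

```text
0.0 [ 0.257487   -0.59596537  0.21752416] [-1.21156748e-03  9.79277180e-01  2.02520786e-01 -2.62147974e-04] 0.0188
top [ 0.296 -0.057  1.487]
heater [([0.6261, 0.0233, 0.0011], 0.88)]
slot_mouth [([0.6273, 0.0229, 0.0447], 0.6)]
latch_knob []
latch_pivot [([0.6377, 0.09, 0.1004], 0.83)]
block [([0.6574, 0.0205, 0.0525], 0.77)]
near_edge [([0.6256, 0.0208, 0.0541], 0.94), ([0.449, -0.2931, 0.0006], 0.71), ([0.6033, -0.2421, -0.0016], 0.39)]
wedge_narrow [([0.4893, 0.269, 0.0016], 0.72)]
wedge_narrow_tip [([0.53, 0.2511, 0.0002], 0.78)]
wedge_wide [([0.3165, -0.4329, -0.0007], 0.93), ([0.4497, -0.2912, 0.0038], 0.81), ([0.4424, -0.1712, 0.0033], 0.54)]
vial_dark [([0.6045, 0.2574, -0.0038], 0.41), ([0.6252, 0.0231, 0.0005], 0.4)]
vial_white [([0.6069, -0.2426, 0.0007], 0.61)]
side [-0.131  0.802  0.904]
heater [([0.6321, 0.0224, 0.0018], 0.92), ([0.6372, 0.0913, 0.0972], 0.49)]
slot_mouth [([0.6268, 0.024, 0.0457], 0.6), ([0.6581, 0.0234, 0.0535], 0.43)]
latch_knob [([0.6409, 0.0562, 0.1104], 0.76)]
latch_pivot [([0.6371, 0.0889, 0.0992], 0.63)]
block [([0.6574, 0.0259, 0.0534], 0.79)]
near_edge [([0.6267, 0.0238, 0.0527], 0.75)]
wedge_narrow [([0.4874, 0.27, -0.0043], 0.9)]
wedge_narrow_tip [([0.5276, 0.2505, 0.0005], 0.91), ([0.6585, 0.0245, 0.0561], 0.55)]
wedge_wide [([0.4429, -0.1718, 0.0007], 0.92), ([0.4454, -0.2917, -0.0037], 0.91), ([0.3144, -0.4346, 0.0015], 0.57)]
vial_dark [([0.6399, 0.0499, 0.1114], 0.63), ([0.6047, 0.2621, -0.0001], 0.51)]
vial_white [([0.605, -0.243, -0.0025], 0.59)]
```

View pics/top0.png

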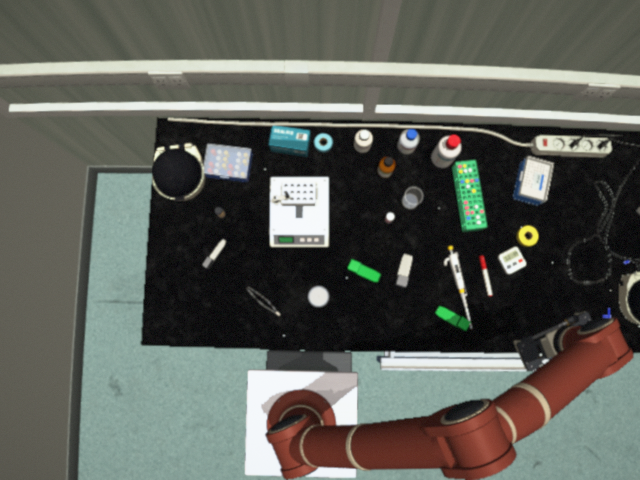

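View pics/side0.png

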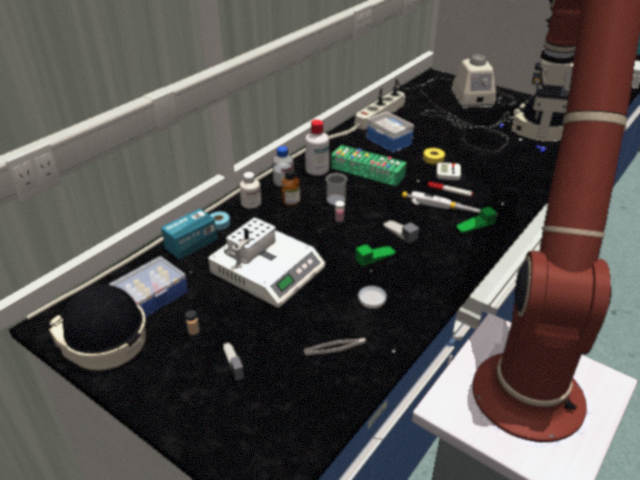

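Run:
```python
from h import *
for cam in ["top","side"]:
    d=np.load(cam+"d.npy");im=np.load(cam+"i.npy");C=cloud(cam,d);ok=d>0
    print(cam,"heater0 px",px(cam,[.628,.023,.046]))
    def show(n,m):
        P=C[m&ok]
        if len(P)<10: print(n,len(P));return
        r=cv2.minAreaRect(P[:,:2].astype(np.float32)*1000);print(n,len(P),"mean",P.mean(0).round(4),"rect",np.round(r[0],1),np.round(r[1],1),round(r[2],1),"zmax",np.percentile(P[:,2],95).round(4))
    X,Y,Z=C[...,0],C[...,1],C[...,2]
    near=lambda x,y,r:np.hypot(X-x,Y-y)<r
    show("blocktop",near(.66,.023,.09)&(abs(Z-.092)<.003))
    show("deck",near(.62,.023,.15)&(abs(Z-.046)<.003))
    show("grip",near(.489,.27,.07)&(abs(Z-.034)<.004))
    show("wedge",near(.489,.27,.07)&(Z>.003)&(Z<.04))
    show("knob",near(.637,.089,.06)&(Z>.105))
    show("latcharm",near(.637,.089,.06)&(Z>.095)&(Z<.103))
    show("vialD",near(.605,.26,.03)&(Z>.04))
    ms=trace(cam,"wedge_narrow");
    for r in ms[:2]: show("tr%.2f"%r["score"],r["mask"]&near(.489,.27,.08)&(Z>-.01))
```

```text
top heater0 px [298.54834866 205.54098176]
blocktop 337 mean [0.6577 0.023  0.0922] rect [656.7  32.8] [ 59.6 110.2] 1.3 zmax 0.0947
deck 1568 mean [0.6107 0.021  0.0462] rect [622.   24.2] [179.6 168.6] 1.1 zmax 0.0487
grip 50 mean [0.4589 0.2862 0.0349] rect [459.2 285.9] [16.7 28.6] 55.6 zmax 0.0372
wedge 639 mean [0.4872 0.2692 0.0092] rect [487.6 270.1] [136.1 136.1] 47.0 zmax 0.0355
knob 33 mean [0.6372 0.0608 0.1158] rect [636.9  61.3] [59.8 17.8] 82.7 zmax 0.1293
latcharm 87 mean [0.6433 0.0664 0.0983] rect [641.7  64.4] [61.2 64.9] 30.9 zmax 0.1017
vialD 49 mean [0.6072 0.2564 0.0495] rect [606.9 256.4] [22.6 18.6] 46.4 zmax 0.0544
tr0.48 180 mean [0.4823 0.2707 0.0181] rect [487. 269.] [17.4 92.5] 58.3 zmax 0.0371
side heater0 px [261.46911722 252.45314559]
blocktop 545 mean [0.6549 0.0227 0.0919] rect [656.3  35.2] [ 68.4 126. ] 0.8 zmax 0.0944
deck 2035 mean [0.6004 0.0337 0.0455] rect [623.1  24.3] [183.1 178.4] 0.3 zmax 0.0482
grip 105 mean [0.4583 0.2888 0.0329] rect [459.  288.3] [15.8 32.4] 60.2 zmax 0.0356
wedge 378 mean [0.4732 0.282  0.0169] rect [486.4 276.3] [110.2 128.4] 59.4 zmax 0.0345
knob 63 mean [0.6389 0.0558 0.116 ] rect [635.8  69.7] [15.7 44.8] 16.6 zmax 0.1247
latcharm 113 mean [0.6385 0.074  0.0989] rect [644.2  66.7] [48.1 58. ] 53.5 zmax 0.1019
vialD 94 mean [0.6063 0.261  0.0469] rect [606.9 260.6] [21.8 22.1] 83.8 zmax 0.0506
tr0.76 349 mean [0.4737 0.2806 0.0179] rect [485.9 271.4] [ 17.9 100.3] 58.6 zmax 0.0346
```

The top view shows the heater (pixel 298,210) with the latch about closed. The narrow wedge lies at (214,253), the wide one at (404,270), and the two green look-alikes at (365,270) and (452,318). The side view agrees: the narrow wedge is at (233,360), with its thin end towards the rear. I'll swing the latch first with shut fingers, using one straight 45° push.

Request:
{"op": "move_arm", "data": {"plan": [[[0.49, 0.836, 0], [0, 0, 0.24], 1], [[0.49, 0.836, 0], [0, 0, 0.24], 1], [[0.49, 0.836, 0], [0, 0, 0.24], 1], [[0.49, 0.836, 0], [0, 0, 0.24], 1], [[0.49, 0.836, 0], [0, 0, 0.24], 1], [[0.49, 0.836, 0], [0, 0, 0.24], 1]]}}

```text
time: 1.8
ee_pos: [0.382, -0.3845, 0.219]
tcp_rot: [-0.0, 0.924, 0.384, 0.001]
ft_force: [1.1, -0.1, 0.9]
opening: 0.0574
grip_force: 0.0
```

Request:
{"op": "move_arm", "data": {"plan": [[[0.49, 0.836, 0], [0, 0, 0], 1], [[0.49, 0.836, 0], [0, 0, 0], 1], [[0.49, 0.836, 0], [0, 0, 0], 1], [[0.49, 0.836, 0], [0, 0, 0], 1], [[0.49, 0.836, 0], [0, 0, 0], 1], [[0.49, 0.836, 0], [0, 0, 0], 1]]}}

```text
time: 2.3
ee_pos: [0.5044, -0.1752, 0.2191]
tcp_rot: [-0.0, 0.923, 0.384, 0.001]
ft_force: [0.7, 0.0, -0.5]
opening: 0.0174
grip_force: 0.0
```

Request:
{"op": "move_arm", "data": {"plan": [[[0.49, 0.836, 0], [0, 0, 0], 1], [[0.49, 0.836, 0], [0, 0, 0], 1], [[0.49, 0.836, 0], [0, 0, 0], 1], [[0.49, 0.836, 0], [0, 0, 0], 1], [[0.49, 0.836, 0], [0, 0, 0], 1], [[0.49, 0.836, 0], [0, 0, 0], 1], [[0.49, 0.836, 0], [0, 0, 0], 1], [[0.49, 0.836, 0], [0, 0, 0], 1]]}}

```text
time: 2.97
ee_pos: [0.6256, 0.0336, 0.2182]
tcp_rot: [-0.001, 0.923, 0.385, 0.0]
ft_force: [-0.3, -0.6, -0.3]
opening: 0.0006
grip_force: 0.0
```

Run:
```python
from h import *
im,d=grab_frame("wrist");save("wr1",im)
C=cloud("wrist",d);X,Y,Z=C[...,0],C[...,1],C[...,2]
for t in ["latch_knob","latch_pivot","slot_mouth","near_edge"]:
    print(t,[(np.round(w("wrist",r["at"]),4).tolist(),round(r["score"],2)) for r in spot_point("wrist",t)[:2]])
for n,z,e in (("block",.092,.003),("knob",.1235,.003)):
    P=C[(d>0)&(abs(Z-z)<e)&(np.hypot(X-.65,Y-.04)<.09)]
    if len(P): print(n,len(P),P.mean(0).round(4),P.min(0).round(4),P.max(0).round(4))
```

```text
latch_knob [([0.6412, 0.0476, 0.114], 0.89)]
latch_pivot [([0.6398, 0.0795, 0.0994], 0.96)]
slot_mouth [([0.6262, 0.016, 0.0498], 0.76)]
near_edge [([0.6238, 0.0173, 0.0483], 0.81), ([0.6295, 0.0132, 0.049], 0.18)]
block 5550 [0.6577 0.0195 0.092 ] [ 0.6244 -0.0273  0.089 ] [0.6873 0.087  0.0949]
knob 193 [0.6411 0.0503 0.1232] [0.635  0.0442 0.1208] [0.6468 0.0559 0.1251]
```

View pics/wr1.png

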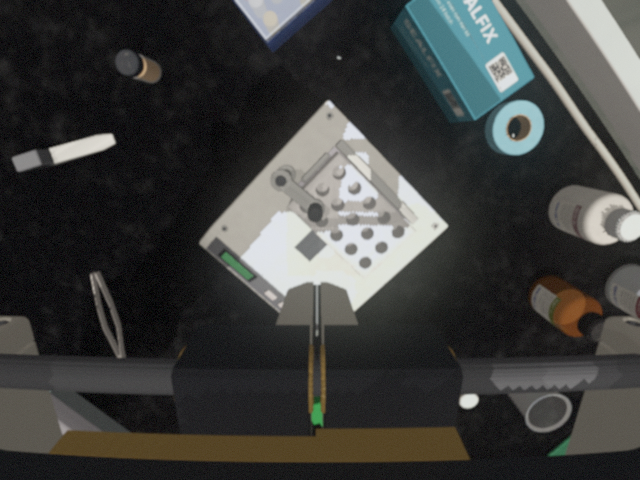

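The wrist view shows the latch with its pivot at (283,178), its knob at (316,211) and the shut fingers at (318,300), lined up for the 45° push. The arm was still settling when I took it, so I'll measure again now.

```bash
cat > m.py <<'E'
from h import *
s=get_state();print(s["time"],s["ee_pos"].round(4) if hasattr(s["ee_pos"],"round") else s["ee_pos"])
im,d=grab_frame("wrist")
C=cloud("wrist",d);X,Y,Z=C[...,0],C[...,1],C[...,2]
for t in ["latch_knob","latch_pivot","slot_mouth","near_edge"]:
    print(t,[(np.round(w("wrist",r["at"]),4).tolist(),round(r["score"],2)) for r in spot_point("wrist",t)[:1]])
for n,z,e,r in (("deck",.046,.002,.15),("block",.092,.0025,.09),("knob",.1235,.003,.09)):
    P=C[(d>0)&(abs(Z-z)<e)&(np.hypot(X-.65,Y-.04)<r)]
    if len(P):
        q=cv2.minAreaRect(P[:,:2].astype(np.float32)*1000)
        print(n,len(P),P.mean(0).round(4),np.percentile(P,.5,axis=0).round(4),np.percentile(P,99.5,axis=0).round(4),np.round(q[0],1),np.round(q[1],1),round(q[2],1))
E
python3 m.py
```

```text
3.2167 [0.6249 0.028  0.2188]
latch_knob [([0.641, 0.0534, 0.114], 0.77)]
latch_pivot [([0.6409, 0.086, 0.0968], 0.93)]
slot_mouth [([0.6286, 0.0223, 0.0488], 0.68)]
near_edge [([0.6256, 0.0241, 0.0521], 0.69)]
deck 16204 [0.6276 0.0371 0.046 ] [ 0.5441 -0.0599  0.0442] [0.7915 0.108  0.0478] [670.9  24. ] [257.  170.4] 1.2
block 5567 [0.6584 0.0232 0.092 ] [ 0.6258 -0.0229  0.0898] [0.6874 0.071  0.0939] [656.4  26. ] [61.7 99.5] 0.9
knob 192 [0.6415 0.054  0.1232] [0.6356 0.0486 0.1208] [0.6469 0.0593 0.1247] [641.6  54. ] [11.2 11.5] 40.7
```

Request:
{"op": "move_arm", "data": {"plan": [[[0, 0, -0.16], [0, 0, 0], 1], [[0, 0, -0.3], [0, 0, 0], 1], [[0, 0, -0.4], [0, 0, 0], 1], [[0, 0, -0.456], [0, 0, 0], 1], [[0, 0, -0.456], [0, 0, 0], 1], [[0, 0, -0.456], [0, 0, 0], 1], [[0.02, 0.02, -0.456], [0, 0, 0], 1], [[0.04, 0.04, -0.456], [0, 0, 0], 1], [[0.06, 0.06, -0.456], [0, 0, 0], 1], [[0.08, 0.08, -0.456], [0, 0, 0], 1], [[0.1, 0.1, -0.456], [0, 0, 0], 1], [[0.12, 0.12, -0.456], [0, 0, 0], 1], [[0.14, 0.14, -0.456], [0, 0, 0], 1], [[0.155, 0.155, -0.456], [0, 0, 0], 1], [[0.17, 0.17, -0.456], [0, 0, 0], 1], [[0.17, 0.17, -0.456], [0, 0, 0], 1], [[0.17, 0.17, -0.456], [0, 0, 0], 1]]}}

```text
time: 4.88
ee_pos: [0.6667, 0.0746, 0.1045]
tcp_rot: [-0.001, 0.924, 0.383, -0.001]
ft_force: [-3.2, -1.9, 1.1]
opening: 0.0005
grip_force: 1.5
```

```bash
python3 m.py
python3 - <<'E'
from h import *
grab_frame("side")
for t in ["latch_knob","latch_pivot","near_edge"]:
    print(t,[(np.round(w("side",r["at"]),4).tolist(),round(r["score"],2)) for r in spot_point("side",t)[:1]])
E
```

```text
4.8833 [0.6667 0.0746 0.1045]
latch_knob [([0.6755, 0.0914, 0.1124], 0.88)]
latch_pivot [([0.6381, 0.0841, 0.1004], 0.61)]
slot_mouth []
near_edge []
deck 12210 [0.6719 0.0585 0.0459] [ 0.5495 -0.0572  0.0442] [0.7961 0.1082 0.0477] [672.2  23.8] [254.9 169.9] 1.1
block 1414 [0.6803 0.0507 0.0918] [0.6391 0.0255 0.0896] [0.6875 0.0959 0.0941] [662.1  59.8] [50.5 76.3] 0.9
knob 884 [0.6738 0.0872 0.1233] [0.6623 0.0717 0.1206] [0.6837 0.0965 0.1264] [672.   83.9] [22.5 25.5] 3.5
latch_knob [([0.6748, 0.0912, 0.1121], 0.66)]
latch_pivot [([0.6375, 0.0891, 0.0994], 0.87)]
near_edge [([0.6252, 0.0238, 0.0538], 0.86)]
```

The latch is at its stop, with the knob at (0.675, 0.091). Next I'll retreat and hover over the narrow wedge.

Request:
{"op": "move_arm", "data": {"plan": [[[-0.06, -0.06, 0.05], [0, 0, 0], 1], [[-0.1, -0.1, 0.22], [0, 0, 0], 1], [[-0.2, 0.0, 0.38], [0, 0, 0.05], 0.4], [[-0.836, 0.86, 0.4], [0, 0, 1], 0.4], [[-0.836, 0.86, 0.4], [0, 0, 1], 0.4], [[-0.836, 0.86, 0.4], [0, 0, 1], 0.4], [[-0.836, 0.86, 0.4], [0, 0, 1], 0.4], [[-0.836, 0.86, 0.4], [0, 0, 1], 0.4], [[-0.836, 0.86, 0.4], [0, 0, 1], 0.4], [[-0.836, 0.86, 0.4], [0, 0, 1], 0.4], [[-0.836, 0.86, 0.4], [0, 0, 1], 0.4], [[-0.836, 0.86, 0.4], [0, 0, 1], 0.4], [[-0.836, 0.86, 0.4], [0, 0, 1], 0.4], [[-0.836, 0.86, 0.4], [0, 0, 1], 0.4], [[-0.836, 0.86, 0.4], [0, 0, 1], 0.4], [[-0.836, 0.86, 0.4], [0, 0, 1], 0.4], [[-0.836, 0.86, 0.4], [0, 0, 1], 0.4]]}}

```text
time: 6.75
ee_pos: [0.4598, 0.2885, 0.2051]
tcp_rot: [0.0, 0.385, 0.923, 0.001]
ft_force: [0.2, 0.5, 0.4]
opening: 0.0557
grip_force: 0.0
```

Request:
{"op": "move_arm", "data": {"plan": [[[0, 0, 0], [0, 0, 0.16], 0.4], [[0, 0, 0], [0, 0, 0.16], 0.4], [[0, 0, 0], [0, 0, 0.16], 0.4], [[0, 0, 0], [0, 0, 0.16], 0.4], [[0, 0, 0], [0, 0, 0.16], 0.4]]}}

```text
time: 7.17
ee_pos: [0.4591, 0.2881, 0.2048]
tcp_rot: [0.0, 0.266, 0.964, 0.0]
ft_force: [-0.8, -0.2, 0.2]
opening: 0.0558
grip_force: 0.0
```

```bash
cat > wd.py <<'E'
from h import *
s=get_state();print(s["time"],np.round(s["ee_pos"],4),np.round(s["tcp_rot"],3),np.round(s["joint_pos"],2))
im,d=grab_frame("wrist");save("wr2",im)
C=cloud("wrist",d);X,Y,Z=C[...,0],C[...,1],C[...,2]
def fit(n,m):
    P=C[m&(d>0)]
    if len(P)<20: print(n,len(P));return
    q=cv2.minAreaRect(P[:,:2].astype(np.float32)*1000)
    u=np.linalg.svd(P[:,:2]-P[:,:2].mean(0))[2][0] if len(P)<20000 else 0
    print(n,len(P),P.mean(0).round(4),np.round(q[0],1),np.round(q[1],1),round(q[2],1),"pca",np.degrees(np.arctan2(u[1],u[0])).round(1))
fit("grip",(abs(Z-.034)<.0035)&(np.hypot(X-.459,Y-.2875)<.04))
fit("all",(Z>.0025)&(Z<.04)&(np.hypot(X-.487,Y-.27)<.07))
for t in ["wedge_narrow","wedge_narrow_tip"]:
    print(t,[(np.round(w("wrist",r["at"]),4).tolist(),round(r["score"],2)) for r in spot_point("wrist",t)[:1]])
E
python3 wd.py
```

```text
7.1667 [0.4591 0.2881 0.2048] [0.    0.266 0.964 0.   ] [-0.15  0.54 -0.7   1.74  0.41  1.    0.03]
grip 496 [0.4577 0.2879 0.0337] [458.  287.6] [15.9 29.7] 59.4 pca -30.4
all 1250 [0.4796 0.2747 0.019 ] [490.9 263.8] [ 40.3 111.3] 41.7 pca -31.0
wedge_narrow [([0.4821, 0.2698, -0.0044], 0.85)]
wedge_narrow_tip [([0.5263, 0.2422, 0.0011], 0.7)]
```

View pics/wr2.png

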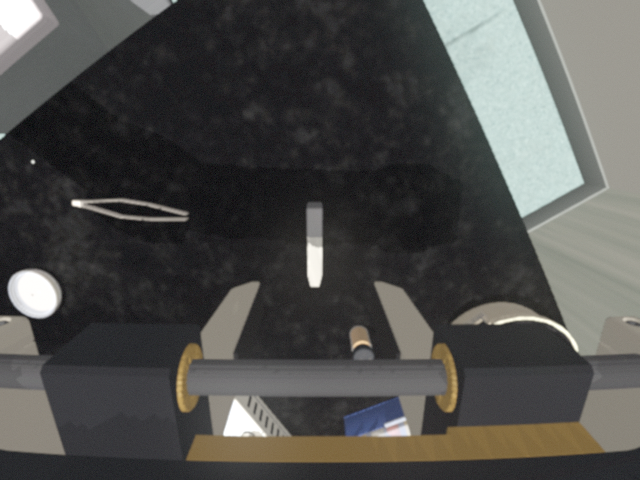

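Fingers straddle the narrow wedge, which shows at (315,245), and they are aligned to within 0.5°. Next I'll descend and grip.

Request:
{"op": "move_arm", "data": {"plan": [[[-0.004, 0, -0.16], [0, 0, 0], 0.4], [[-0.004, 0, -0.32], [0, 0, 0], 0.4], [[-0.004, 0, -0.48], [0, 0, 0], 0.4], [[-0.004, 0, -0.62], [0, 0, 0], 0.4], [[-0.004, 0, -0.72], [0, 0, 0], 0.4], [[-0.004, 0, -0.79], [0, 0, 0], 0.4], [[-0.004, 0, -0.79], [0, 0, 0], 0.4], [[-0.004, 0, -0.79], [0, 0, 0], 0.4], [[-0.004, 0, -0.79], [0, 0, 0], 1], [[-0.004, 0, -0.79], [0, 0, 0], 1], [[-0.004, 0, -0.79], [0, 0, 0], 1], [[-0.004, 0, -0.79], [0, 0, 0], 1], [[-0.004, 0, -0.79], [0, 0, 0], 1], [[-0.004, 0, -0.79], [0, 0, 0], 1], [[-0.004, 0, -0.79], [0, 0, 0], 1], [[-0.004, 0, -0.79], [0, 0, 0], 1], [[-0.004, 0, -0.79], [0, 0, 0], 1], [[-0.004, 0, -0.79], [0, 0, 0], 1]], "newtons": 45}}

```text
time: 8.82
ee_pos: [0.4579, 0.2877, 0.0074]
tcp_rot: [0.0, 0.264, 0.964, -0.0]
ft_force: [-0.3, -0.7, 3.9]
opening: 0.0155
grip_force: 44.8
```

Request:
{"op": "move_arm", "data": {"plan": [[[0, 0, 0.1], [0, 0, 0], 1], [[0, 0, 0.25], [0, 0, 0], 1], [[0, 0, 0.4], [0, 0, 0], 1], [[0.05, -0.15, 0.44], [0, 0, 0.06], 1], [[0.1, -0.3, 0.44], [0, 0, 0.12], 1], [[0.15, -0.45, 0.44], [0, 0, 0.2], 1], [[0.2, -0.6, 0.44], [0, 0, 0.27], 1], [[0.2, -0.72, 0.44], [0, 0, 0.32], 1], [[0.2, -0.8, 0.44], [0, 0, 0.354], 1], [[0.2, -0.8, 0.44], [0, 0, 0.354], 1], [[0.2, -0.8, 0.44], [0, 0, 0.354], 1]]}}

```text
time: 9.73
ee_pos: [0.5077, 0.0863, 0.1165]
tcp_rot: [-0.001, -0.009, 1.0, 0.0]
ft_force: [-1.5, 0.6, -1.5]
opening: 0.0157
grip_force: 44.8
```

Request:
{"op": "move_arm", "data": {"plan": [[[0.05, -0.12, 0], [0, 0, 0], 1], [[0.1, -0.22, 0], [0, 0, 0], 1], [[0.1, -0.263, -0.05], [0, 0, 0], 1], [[0.1, -0.263, -0.12], [0, 0, 0], 1], [[0.1, -0.263, -0.17], [0, 0, 0], 1], [[0.1, -0.263, -0.17], [0, 0, 0], 1], [[0.1, -0.263, -0.17], [0, 0, 0], 1], [[0.1, -0.263, -0.17], [0, 0, 0], 1]]}}

```text
time: 10.4
ee_pos: [0.5329, 0.0241, 0.0752]
tcp_rot: [0.0, -0.012, 1.0, 0.001]
ft_force: [-0.0, 1.2, -0.7]
opening: 0.0157
grip_force: 44.8
```

Run:
```python
from h import *
import time
s=get_state();print(s["time"],np.round(s["ee_pos"],4),np.round(s["tcp_rot"],3),s["grip_force"],np.round(s["joint_pos"],2))
for cam in ["top","side","wrist"]:
    im,d=grab_frame(cam);save(cam+"3",im);C=cloud(cam,d);X,Y,Z=C[...,0],C[...,1],C[...,2]
    for t in ["wedge_narrow_tip","slot_mouth","near_edge","latch_knob"]:
        print(cam,t,[(np.round(w(cam,r["at"]),4).tolist(),round(r["score"],2)) for r in spot_point(cam,t)[:1]])
    P=C[(d>0)&(abs(Z-.092)<.0025)&(np.hypot(X-.656,Y-.024)<.06)]
    if len(P):
        q=cv2.minAreaRect(P[:,:2].astype(np.float32)*1000);print(cam,"block",np.round(q[0],1),np.round(q[1],1),round(q[2],1))
    if cam!="top":
        u,v=map(int,px(cam,[.60,.022,.06])); print(u,v)
        x0=min(max(u-130,0),380);y0=min(max(v-100,0),280)
        save(cam+"3c",cv2.resize(im[y0:y0+200,x0:x0+260],None,fx=3,fy=3,interpolation=cv2.INTER_CUBIC)); print(x0,y0)
```

```text
10.4 [0.5329 0.0241 0.0752] [ 0.    -0.012  1.     0.001] 44.7875167516149 [ 0.39  0.75 -0.77  1.9   0.72  0.79  0.82]
top wedge_narrow_tip []
top slot_mouth [([0.6046, -0.2435, 0.0015], 0.17)]
top near_edge [([0.6267, 0.022, 0.0524], 0.83)]
top latch_knob [([0.6247, 0.0221, 0.0505], 0.75)]
top block [657.2  24.7] [58.8 94. ] 1.2
side wedge_narrow_tip [([0.6138, 0.0274, 0.0678], 0.59)]
side slot_mouth [([0.6249, 0.0231, 0.0448], 0.68)]
side near_edge [([0.6242, 0.0222, 0.0534], 0.58)]
side latch_knob [([0.6775, 0.089, 0.1126], 0.75)]
side block [656.3  22.5] [ 67.  100.3] 2.8
270 252
140 152
wrist wedge_narrow_tip [([0.6127, 0.0202, 0.067], 0.66)]
wrist slot_mouth [([0.63, 0.0229, 0.0446], 0.79)]
wrist near_edge [([0.6272, 0.0252, 0.0512], 0.78)]
wrist latch_knob []
311 386
181 280
```

View pics/side3c.png

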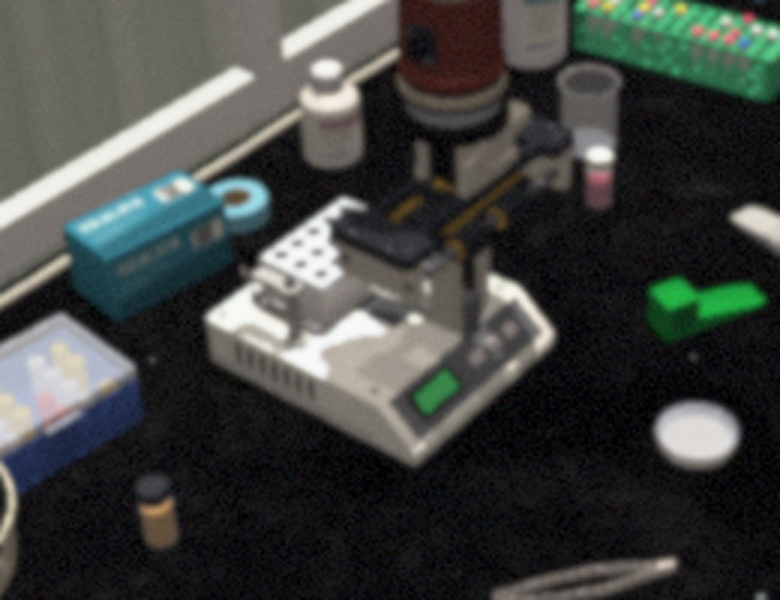

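The side crop shows the wedge held level in front of the slot, around (385,310), and the latch swung back. Next I'll lower it onto the deck and slide in short of lift.

Request:
{"op": "move_arm", "data": {"plan": [[[0, 0, -0.03], [0, 0, 0], 1], [[0, 0, -0.06], [0, 0, 0], 1], [[0, 0, -0.08], [0, 0, 0], 1], [[0, 0, -0.087], [0, 0, 0], 1], [[0, 0, -0.087], [0, 0, 0], 1], [[0, 0, -0.087], [0, 0, 0], 1], [[0, 0, -0.087], [0, 0, 0], 1]]}}

```text
time: 11.73
ee_pos: [0.5323, 0.0217, 0.0531]
tcp_rot: [-0.0, -0.011, 1.0, -0.001]
ft_force: [-2.9, -1.0, 5.8]
opening: 0.0157
grip_force: 45.0
```

Request:
{"op": "move_arm", "data": {"plan": [[[0.02, 0, 0], [0, 0, 0], 1], [[0.04, 0.001, 0], [0, 0, 0], 1], [[0.06, 0.001, 0], [0, 0, 0], 1], [[0.08, 0.002, 0], [0, 0, 0], 1], [[0.1, 0.002, 0], [0, 0, 0], 1], [[0.1, 0.002, 0], [0, 0, 0], 1], [[0.1, 0.002, 0], [0, 0, 0], 1]]}}

```text
time: 12.32
ee_pos: [0.5571, 0.0233, 0.0532]
tcp_rot: [-0.001, -0.011, 1.0, -0.0]
ft_force: [-2.5, 0.7, 6.3]
opening: 0.0159
grip_force: 45.0
```

```bash
cat > b.py <<'E'
from h import *
s=get_state();print(s["time"],np.round(s["ee_pos"],4),np.round(s["tcp_rot"],3),np.round(s["ft_force"],1),np.round(s["ft_torque"],2),s["grip_force"])
for cam in ["top","side","wrist"]:
    im,d=grab_frame(cam);C=cloud(cam,d);X,Y,Z=C[...,0],C[...,1],C[...,2]
    P=C[(d>0)&(abs(Z-.094)<.0055)&(X>.629)&(X<.684)&(Y>-.02)&(Y<.068)]
    for _ in range(3):
        A=np.c_[P[:,0]-.6257,P[:,1]-.024,np.ones(len(P))];k=np.linalg.lstsq(A,P[:,2],rcond=None)[0]
        r=P[:,2]-A@k;P=P[abs(r)<2*r.std()] if len(P) else P
    print(cam,len(P),"slope x,y deg",np.degrees(k[:2]).round(2),"near z %.4f rear z %.4f"%(k[2],k[2]+.062*k[0]))
    for t in ["near_edge","wedge_narrow_tip","wedge_narrow"]:
        print(cam,t,[(np.round(w(cam,r["at"]),4).tolist(),round(r["score"],2)) for r in spot_point(cam,t)[:1]])
save("wr_last",im)
E
python3 b.py
```

```text
12.3167 [0.5571 0.0233 0.0532] [-0.001 -0.011  1.    -0.   ] [-2.5  0.7  6.3] [0.1  0.41 0.02] 44.99269473897584
top 71 slope x,y deg [-1.68  0.09] near z 0.0948 rear z 0.0930
top near_edge []
top wedge_narrow_tip [([0.6743, 0.0882, 0.1108], 0.58)]
top wedge_narrow []
side 145 slope x,y deg [-1.11 -0.62] near z 0.0931 rear z 0.0919
side near_edge [([0.6245, 0.0218, 0.0555], 0.56)]
side wedge_narrow_tip [([0.6398, 0.0288, 0.0443], 0.72)]
side wedge_narrow [([0.5914, 0.0225, 0.0436], 0.71)]
wrist 0 slope x,y deg [0. 0.] near z 0.0000 rear z 0.0000
wrist near_edge [([0.6265, 0.0217, 0.0522], 0.66)]
wrist wedge_narrow_tip [([0.6366, 0.0235, 0.0506], 0.94)]
wrist wedge_narrow [([0.5913, 0.0232, 0.0429], 0.84)]
```

Request:
{"op": "move_arm", "data": {"plan": [[[0.01, 0, 0], [0, 0, 0], 1], [[0.02, 0, 0], [0, 0, 0], 1], [[0.03, 0.001, 0], [0, 0, 0], 1], [[0.04, 0.001, 0], [0, 0, 0], 1], [[0.05, 0.001, 0], [0, 0, 0], 1], [[0.06, 0.001, 0], [0, 0, 0], 1], [[0.07, 0.001, 0], [0, 0, 0], 1], [[0.08, 0.002, 0], [0, 0, 0], 1], [[0.08, 0.002, 0], [0, 0, 0], 1], [[0.08, 0.002, 0], [0, 0, 0], 1]]}}

```text
time: 13.75
ee_pos: [0.5702, 0.0229, 0.0532]
tcp_rot: [-0.007, -0.011, 1.0, -0.002]
ft_force: [-15.3, -2.1, 16.8]
opening: 0.0159
grip_force: 45.0
```

```bash
python3 b.py
```

```text
13.75 [0.5702 0.0229 0.0532] [-0.007 -0.011  1.    -0.002] [-15.3  -2.1  16.8] [-0.3   2.88 -0.07] 45.00356766409823
top 17 slope x,y deg [ 2.6  16.31] near z 0.1023 rear z 0.1051
top near_edge []
top wedge_narrow_tip []
top wedge_narrow [([0.6022, -0.2425, 0.0051], 0.69)]
side 44 slope x,y deg [-1.75 -0.89] near z 0.0943 rear z 0.0924
side near_edge [([0.6269, 0.0222, 0.0519], 0.78)]
side wedge_narrow_tip []
side wedge_narrow [([0.6052, 0.023, 0.0428], 0.72)]
wrist 0 slope x,y deg [0. 0.] near z 0.0000 rear z 0.0000
wrist near_edge [([0.6274, 0.0197, 0.0519], 0.73)]
wrist wedge_narrow_tip []
wrist wedge_narrow [([0.6047, 0.0238, 0.0429], 0.57)]
```

View pics/wr_last.png

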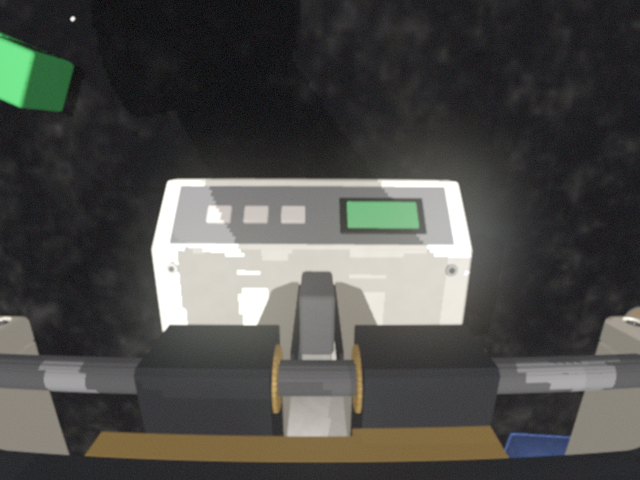

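The wrist view shows the grip at (317,300) centred in front of the block. The push is lagging by 7 mm at 15 N, with the tip pitched down about 0.8° under load. I'll unload it vertically, counter the pitch and push on a little.

Request:
{"op": "move_arm", "data": {"plan": [[[0, 0, 0.004], [0, -0.006, 0], 1], [[0, 0, 0.007], [0, -0.012, 0], 1], [[0.004, 0, 0.007], [0, -0.012, 0], 1], [[0.008, 0, 0.007], [0, -0.012, 0], 1], [[0.008, 0, 0.007], [0, -0.012, 0], 1], [[0.008, 0, 0.007], [0, -0.012, 0], 1], [[0.008, 0, 0.007], [0, -0.012, 0], 1]]}}

```text
time: 14.93
ee_pos: [0.5752, 0.0228, 0.0531]
tcp_rot: [0.004, -0.011, 1.0, -0.001]
ft_force: [-6.2, -0.9, 3.5]
opening: 0.016
grip_force: 45.0
```

Run:
```python
from h import *
im,d=grab_frame("side");u,v=map(int,px("side",[.64,.05,.07]));print(u,v)
save("side4c",cv2.resize(im[v-45:v+45,u-60:u+60],None,fx=6,fy=6,interpolation=cv2.INTER_CUBIC))
s=get_state();print(s["time"],np.round(s["ee_pos"],4),np.round(s["tcp_rot"],3),np.round(s["ft_force"],1))
```

```text
248 248
14.9833 [0.5751 0.0227 0.0531] [ 0.004 -0.011  1.    -0.001] [-6.6 -0.5  2.5]
```

View pics/side4c.png

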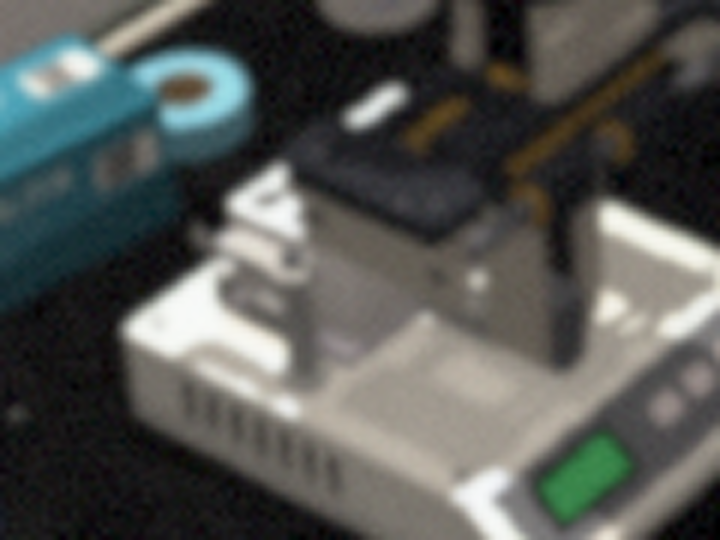

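Force is down to 6 N and the tip is about 28 mm past the near edge, which gives roughly 1.8 mm of lift. I'll go about 6 mm further.

Request:
{"op": "move_arm", "data": {"plan": [[[0.006, 0, 0], [0, 0.002, 0], 1], [[0.012, 0, 0], [0, 0.003, 0], 1], [[0.018, 0, 0], [0, 0.003, 0], 1], [[0.024, 0, 0], [0, 0.003, 0], 1], [[0.026, 0, 0], [0, 0.003, 0], 1], [[0.026, 0, 0], [0, 0.003, 0], 1], [[0.026, 0, 0], [0, 0.003, 0], 1], [[0.026, 0, 0], [0, 0.003, 0], 1]]}}

```text
time: 15.65
ee_pos: [0.5817, 0.0229, 0.0531]
tcp_rot: [0.002, -0.011, 1.0, -0.001]
ft_force: [-6.4, 0.1, 2.9]
opening: 0.0157
grip_force: 45.0
```

Run:
```python
from h import *
s=get_state();print(s["time"],np.round(s["ee_pos"],4),np.round(s["tcp_rot"],3),np.round(s["ft_force"],1))
I0=np.load("sidei.npy");d0=np.load("sided.npy")
N=10;D=[];
for i in range(N):
    im,d=grab_frame("side");D.append(np.where(d>0,d,np.nan))
D=np.nanmedian(D,0).astype(np.float32)
C0=cloud("side",d0)
X,Y,Z=C0[...,0],C0[...,1],C0[...,2]
C=cloud("side",np.nan_to_num(D));
# block side (left, +y) face / top points now
m=(C[...,2]>.06)&(C[...,2]<.1)&(C[...,0]>.62)&(C[...,0]<.70)&(C[...,1]>-.03)&(C[...,1]<.075)
for lo in np.arange(.622,.694,.006):
    q=m&(C[...,0]>=lo)&(C[...,0]<lo+.006)
    q0=(d0>0)&(Z>.06)&(Z<.1)&(X>=lo)&(X<lo+.006)&(Y>-.03)&(Y<.075)
    f=lambda C,q: np.round([q.sum(),np.percentile(C[q][:,2],5),np.percentile(C[q][:,2],95),np.percentile(C[q][:,1],5),np.percentile(C[q][:,1],95)],4).tolist() if q.sum()>3 else int(q.sum())
    print(round(lo,3),f(C,q),"|",f(C0,q0))
for t in ["near_edge","rear_edge","block","slot_mouth","latch_knob"]:
    for cam in ["side"]: print(cam,t,[(np.round(w(cam,r["at"]),4).tolist(),round(r["score"],2)) for r in spot_point(cam,t)[:1]])
grab_frame("wrist")
for k in range(2):
    for t in ["near_edge","slot_mouth","wedge_narrow_tip"]: print("wrist",t,[(np.round(w("wrist",r["at"]),4).tolist(),round(r["score"],2)) for r in spot_point("wrist",t)[:1]])
u,v=map(int,px("side",[.64,.05,.07]))
save("side5c",cv2.resize(np.vstack([I0[v-30:v+35,u-50:u+50],im[v-30:v+35,u-50:u+50]]),None,fx=4.5,fy=4.5,interpolation=cv2.INTER_CUBIC))
```

```text
15.65 [0.5817 0.0229 0.0531] [ 0.002 -0.011  1.    -0.001] [-6.4  0.1  2.9]
0.622 [62.0, 0.0609, 0.084, 0.0453, 0.0701] | [348.0, 0.0616, 0.0929, -0.0197, 0.0683]
0.628 [25.0, 0.0623, 0.0895, 0.0681, 0.0708] | [115.0, 0.0636, 0.0957, -0.0206, 0.072]
0.634 [29.0, 0.061, 0.0919, 0.0689, 0.0721] | [95.0, 0.0687, 0.0992, -0.0192, 0.0726]
0.64 [25.0, 0.0625, 0.0904, 0.0698, 0.0722] | [82.0, 0.0649, 0.0995, -0.02, 0.0724]
0.646 [11.0, 0.0613, 0.0923, 0.0701, 0.072] | [48.0, 0.0694, 0.0973, -0.0226, 0.0706]
0.652 3 | [44.0, 0.0879, 0.0954, -0.0182, 0.0704]
0.658 [7.0, 0.0858, 0.0937, 0.0698, 0.0707] | [72.0, 0.085, 0.0954, -0.0189, 0.0698]
0.664 [12.0, 0.0613, 0.0943, 0.065, 0.0724] | [56.0, 0.0831, 0.0943, -0.022, 0.0722]
0.67 [15.0, 0.061, 0.0936, 0.06, 0.0715] | [73.0, 0.0648, 0.0941, -0.0185, 0.0736]
0.676 [16.0, 0.0627, 0.0934, 0.0542, 0.0716] | [89.0, 0.0689, 0.0942, -0.0197, 0.0728]
0.682 [25.0, 0.0624, 0.0931, 0.054, 0.0721] | [78.0, 0.0693, 0.0939, -0.0154, 0.0726]
0.688 [9.0, 0.0918, 0.093, 0.052, 0.0667] | [12.0, 0.0623, 0.0906, -0.0103, 0.0741]
side near_edge [([0.6261, 0.0234, 0.0586], 0.64)]
side rear_edge []
side block [([0.6585, 0.0281, 0.0538], 0.78)]
side slot_mouth [([0.6246, 0.0208, 0.0471], 0.57)]
side latch_knob [([0.6766, 0.0888, 0.1111], 0.63)]
wrist near_edge []
wrist slot_mouth [([0.6287, 0.0232, 0.0503], 0.87)]
wrist wedge_narrow_tip []
wrist near_edge []
wrist slot_mouth [([0.6287, 0.0232, 0.0503], 0.87)]
wrist wedge_narrow_tip []
```

View pics/side5c.png

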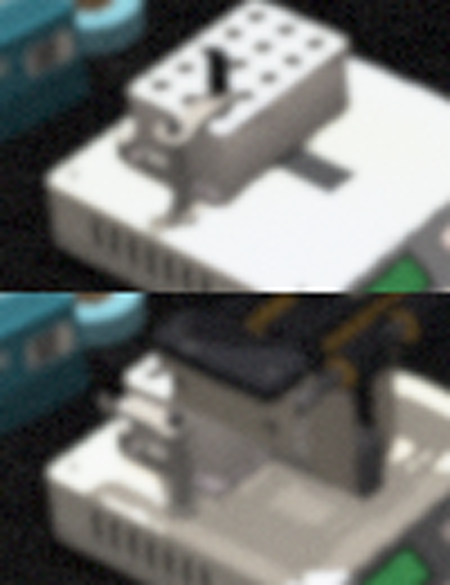

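The upper half is the initial scene and the lower is now: the latch is back and the block is intact, with its near face lying behind the gripper. I'll check the lift from the tilt of the block's front face.

Run:
```python
from h import *
D=[]
for i in range(20):
    im,d=grab_frame("side");D.append(np.where(d>0,d,np.nan))
D=np.nanmean(D,0);d0=np.load("sided.npy")
for n,d in (("before",d0),("now",np.nan_to_num(D))):
    C=cloud("side",d);X,Y,Z=C[...,0],C[...,1],C[...,2]
    for y0 in (.03,.042,.052):
        P=C[(d>0)&(X>.61)&(X<.634)&(Y>y0)&(Y<.067)&(Z>.060)&(Z<.088)]
        for _ in range(4):
            A=np.c_[P[:,1]-.024,P[:,2]-.055,np.ones(len(P))];k=np.linalg.lstsq(A,P[:,0],rcond=None)[0]
            r=P[:,0]-A@k;P=P[abs(r)<2*r.std()]
        se=r.std()*np.sqrt(np.linalg.inv(A.T@A)[1,1])
        print(n,y0,len(P),"lean dx/dz %.3f +- %.3f -> lift %.1f mm; yaw %.3f; x_bottom %.4f"%(k[1],se,62*k[1],-k[0],k[2]))
s=get_state();print(s["time"],np.round(s["ee_pos"],4),np.round(s["ft_force"],1),s["grip_force"])
```

```text
before 0.03 110 lean dx/dz 0.019 +- 0.017 -> lift 1.2 mm; yaw 0.022; x_bottom 0.6242
before 0.042 75 lean dx/dz -0.006 +- 0.019 -> lift -0.4 mm; yaw 0.018; x_bottom 0.6246
before 0.052 49 lean dx/dz -0.020 +- 0.024 -> lift -1.2 mm; yaw 0.008; x_bottom 0.6244
now 0.03 36 lean dx/dz 0.044 +- 0.006 -> lift 2.8 mm; yaw 0.025; x_bottom 0.6265
now 0.042 34 lean dx/dz 0.045 +- 0.006 -> lift 2.8 mm; yaw 0.016; x_bottom 0.6262
now 0.052 33 lean dx/dz 0.045 +- 0.006 -> lift 2.8 mm; yaw 0.030; x_bottom 0.6267
17.75 [0.5817 0.0229 0.0531] [-6.6  0.   2.1] 44.99723009445006
```

The face tilt gives 2.8 mm of lift, which agrees with the 2.9 mm from the wedge geometry. The block is square and everything is steady, so I'll hand in.

```bash
python3 -c "
from workcell import hand_in
print(hand_in())"
```

```text
the job is handed in; nothing more can be done
None
```

I handed the job in with the latch swung back to its stop and the narrow wedge still gripped under the block, whose near edge measures about 2.8 mm off the plate; the hand-in call returned no verdict.

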